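Load the dust-off box with toys and start the blower

ROBOT

A 7-joint arm with a two-finger parallel gripper is mounted at the origin on the work surface. World frame = base frame: x ahead of the robot, y to its left, z up, the work surface at z = 0. Lengths are in m, angles in degrees, forces in N, time in s.
With the tool pointing down it reaches from about 0.425 to 0.875 m from the base axis. Payload 4.7 kg.
Tool frame: the origin (TCP) lies midway between the tips of the shut fingers; the grasp point (between the pads) lies 19 mm behind it; z points along the fingers, y is the direction in which the jaws open and shut (so a half turn about z gives the same grasp; the last joint's range is limited). The gripper opens to 87 mm and grips with 3 to 60 N. Pads are 19 mm wide; open, the fingers measure 117 mm over their backs; the gripper's body (75 mm by 190 mm) begins 51 mm behind the grasp point.
Start: joints at [77.928, 18.392, -4.016, 83.108, 1.295, 78.541, -3.26], TCP at [0.145, -0.634, 0.223] pointing down, gripper open.
Joint ranges: [-163.93, 163.93], [-17.29, 119.83], [-79.2, 71.16], [3.27, 140.29], [-89.18, 269.18], [5.43, 117.66], [-154.24, 154.24]. Speed limits (degrees/s): [147.25, 147.25, 180, 180, 180, 180, 180].

INTERFACE

Orientations are given as [roll, pitch, yaw] about the fixed x, y, z axes, in that order (R = Rz(yaw) Ry(pitch) Rx(roll)).
In Python, from cell import env gives the robot as it stands.
- The arm moves only by the tool apply_moves, never from a script. Its argument "targets" is a list of rows, each a list of 2 entries, a list of its own where there are three numbers: the shift along the world's x, y, z in mm, then the turn, a rotation vector about the world's x, y, z in rad. A call has 1 to 8 rows; each row is the pose to reach, as a shift and turn from the pose commanded when the call began; what a row does not reach only later rows make up. A row lasts 1/10 s, in which the tool goes at most 50 mm and 8.59 degrees, less where a joint would pass 70% of its speed; a pose out of reach is approached as far as the arm can. A call with a gripper value outside its range is refused whole. "hand" is the finger opening in mm, from 0 to 87, set as the call begins (left out, the last holds). The fingers move at their own pace and stop on an object; "squeeze" is the grip in N (left out, the last holds). Time passes only in rows, so rows that repeat a pose let the fingers close. It gives the time, the measured TCP pose, the force and the opening at its end, in the units of the state.
- env.get_obs(): the state, without advancing time (a new reading comes with each control period).
- env.read_camera(name): name is "scene" or "side" or "wrist"; returns a dict with "image" (384x512x3 uint8, red, green, blue), "camera_matrix" (3x3 intrinsics, pixels), "camera_from_world" (4x4, takes a point from world to camera coordinates); the wrist camera has in their place "mount" (4x4, takes a point from camera to tool coordinates, whose origin is the TCP and whose axes are the flange's). Camera axes: x right, y down, z forward; pixel columns grow to the right and rows downward; lengths in m; the calibration is good to about 2 mm. A picture is of the moment at which its call begins: read the wrist's pose just before it. There is no depth.
- env.sign_off(): hands the job in, once; it reports no verdict.
Trained networks look in a picture, given as the dict that the camera call returned (one of the last four; its "shot" number tells which), for a name from the list of things; names that differ only in an ending like _2 or _b are one class to them, and where a whole thing is asked for, a point or a joint stands for the part that bears it (a point fixed in the world has none). Each returns a list of dicts, best first, with "conf" (0 to 1); they miss things now and then, are a little off and sometimes report something else, mostly with a low value. They report only what shows in the picture. A call takes as long as a camera call. They do not tell look-alikes from the thing itself.
- env.regions_of(picture, target): "region" (384x512 bool, what is visible of it) and "rect" ([left, top, right, bottom] in pixels, round what is visible of it).
The state is a dict: "time_s": time; "qpos": joint angles; "joint_velocities": joint speeds; "effort": joint torques, N m; "tool_pos": TCP position; "tool_rot": TCP orientation; "force": force on the tool from outside, world axes, zero at the start; "wrist_torque": the same for the moment, N m; "grip_width": finger opening in m.
Only numpy, scipy, OpenCV 4.12 (cv2) and the standard library are available. Lean on these libraries where they do the work, as an engineer would, in place of code of your own. Each camera call takes 0.05 s, during which the arm holds its last target. There are 200 camera calls.

TASK

The sanded wooden toys standing loose on the bench need blowing clean: swing the hasp off the dust-off box, raise the lid until it stands open, and stand every toy (two or three of them) on its wheels inside. Then close the lid fully and swing the hasp right over its staple, and only then start the blower: twist the starter knob clockwise to its stop and let it spring back. Never lift the lid with the hasp over it, and leave the other things on the bench where they are.

Things in the scene. Friction and masses are not known exactly. Their poses are not given: they have to be found in the camera images.
- box: Dust-off box: fixed open-topped plywood box, 170 mm (its x) by 310 mm (its y) outside, rim 85 mm above the bench, walls and floor 9 mm thick (inner floor at 9 mm; inside 152 x 292 mm). Origin at the centre of its underside; its -x side faces the robot, roughly. A plywood lid 9 mm thick covers it.
- box_floor (a point): Centre of the box's inner floor, 9 mm above the bench.
- lid (a joint): Angle of the box's lid, rad: 0 shut, grows as its front edge goes up, stop at 1.75. Hinged along the box's y axis at the far (+x) rim. The hinge is stiff, so the lid stays wherever it is left; about 4 N at the pull raises it, less lowers it. Nothing holds it shut but its weight and this stiffness.
- lid_hinge (a point): Middle of the lid's hinge line, at the box's far rim: box frame (85, 0, 85) mm.
- lid_pull (a point): Centre of the lid's pull, a wooden barrel 16 mm in diameter and 28 mm long, its length along the box's y, on a stem; 30 mm above the lid's top face, 35 mm from the lid's front edge and at box y = +65 mm. Pinched across its ends (closing along the box's y) it pivots in the grip as the lid swings. It moves with the lid.
- hasp (a joint): Angle of the steel hasp, rad: 0 lying flat over the staple on the lid (fastened), grows as it swings up and over towards the robot, upright at 1.57, stop at 1.9. Slight friction keeps it wherever it is left (about 1 N at its tip moves it). It turns about the box's y direction.
- hasp_hinge (a point): The hasp's hinge axis: box frame (-93, -75, 103) mm, at the top of the box's front wall. The hasp is carried by the box, not by the lid.
- hasp_grip (a point): Centre of the hasp's barrel grip, steel, 16 mm in diameter and 26 mm long, its length along the box's y, at the free end of the 28 mm wide hasp, 65 mm from the hinge axis (64 mm along the leaf and 14 mm above it). With hasp and lid shut it is 23 mm above the lid's top face. Pinched across its ends it pivots in the grip as the hasp swings. It moves with the hasp.
- control: Blower control: fixed grey box 100 x 90 x 60 mm with the starter knob upright on top. Origin at the centre of its underside; at rest the knob's bar lies along this body's x.
- knob (a joint): Angle of the starter knob, rad: 0 at rest, grows as it is turned clockwise seen from above, hard stop at 1.2. A spring brings it back to 0 when let go (0.04 N m at rest, 0.16 N m at the stop).
- knob_grip (a point): Point on the knob's vertical axis at the height to grip it, 93 mm above the bench. The black knob has an upright bar grip 46 mm long, 14 mm thick and 36 mm high (from 69 to 105 mm above the bench) on a disc 50 mm across.
- saloon: Wooden toy saloon car: cabin 44 mm long in the middle of the body, top 47 mm high. Body 86 mm long (its x), 36 mm wide (its y); four fixed wheels 22 mm in diameter, 29 mm ahead of and behind the middle, 46 mm over the wheels; about 120 g. Cabin and body are flush, 36 mm wide: grip across the middle, between the wheels. Origin between the wheels, at the bottom. May be absent.
- van: Wooden toy van: long cabin, 70 mm, top 53 mm high. Body 86 mm long (its x), 36 mm wide (its y); four fixed wheels 22 mm in diameter, 29 mm ahead of and behind the middle, 46 mm over the wheels; about 120 g. Cabin and body are flush, 36 mm wide: grip across the middle, between the wheels. Origin between the wheels, at the bottom. May be absent.
- pickup: Wooden toy pickup: cabin 32 mm long centred 2 mm ahead of the origin, open bed behind, top 50 mm high. Body 86 mm long (its x), 36 mm wide (its y); four fixed wheels 22 mm in diameter, 29 mm ahead of and behind the middle, 46 mm over the wheels; about 120 g. Cabin and body are flush, 36 mm wide: grip across the middle, between the wheels. Origin between the wheels, at the bottom. May be absent.
- tractor: Wooden toy tractor: cabin 28 mm long in the middle, top 51 mm high, an 8 mm stub 30 mm ahead. Body 86 mm long (its x), 36 mm wide (its y); four fixed wheels 22 mm in diameter, 29 mm ahead of and behind the middle, 46 mm over the wheels; about 120 g. Cabin and body are flush, 36 mm wide: grip across the middle, between the wheels. Origin between the wheels, at the bottom. May be absent.
- glue: Bystander: white glue bottle, 125 mm tall. Not part of the job. Origin on its underside.
- wrench: Bystander: 150 mm wrench lying flat. Not part of the job. Origin on its underside.
- driver: Bystander: 170 mm screwdriver lying flat. Not part of the job. Origin on its underside.
- sander: Bystander: cork sanding block 100 x 55 x 30 mm. Not part of the job. Origin on its underside.
- jar: Bystander: amber jar, 75 mm tall. Not part of the job. Origin on its underside.
- offcut: Bystander: wood offcut 150 x 50 x 40 mm. Not part of the job. Origin on its underside.
- tape: Bystander: round yellow tape measure, 64 mm across. Not part of the job. Origin on its underside.
Things that resemble listed ones, but are neither listed nor needed, are in the scene too. What is shaped like the pickup but green or yellow is not meant.

How it is judged (in metres and radians):
On the way, in this order (a step that is already met when the one before it is completed fails the run):
1. the hasp is swung off the lid (past 0.9 rad) (value of joint hasp above 0.9 rad), for 0.1 s.
2. the lid is raised (past 1.0 rad) (value of joint lid above 1 rad), for 0.2 s.
3. every toy present stands on its wheels inside the box (x of saloon in the frame of box between -0.06 and 0.06 m and y of saloon in the frame of box between -0.135 and 0.135 m and z of saloon in the frame of box between 0 and 0.025 m and angle between each of saloon, van, pickup, tractor's own z axis and vertical below 0.25 rad and x of van in the frame of box between -0.06 and 0.06 m and y of van in the frame of box between -0.135 and 0.135 m and z of van in the frame of box between 0 and 0.025 m and x of pickup in the frame of box between -0.06 and 0.06 m and y of pickup in the frame of box between -0.135 and 0.135 m and z of pickup in the frame of box between 0 and 0.025 m and x of tractor in the frame of box between -0.06 and 0.06 m and y of tractor in the frame of box between -0.135 and 0.135 m and z of tractor in the frame of box between 0 and 0.025 m), for 0.3 s.
4. the lid is shut (value of joint lid below 0.06 rad), for 0.2 s.
5. the hasp lies over the staple (value of joint hasp below 0.15 rad and value of joint lid below 0.06 rad), for 0.2 s.
6. the starter knob is twisted to its stop (value of joint knob above 1.1 rad), for 0.1 s.
7. the knob has been let go and has sprung back (value of joint knob below 0.1 rad and contact force between the fingers and knob below 0.1 N), for 0.2 s.
At the end, for the whole second after the job is handed in: Every toy present is inside the box, standing on its wheels (origin within 60 mm of the box's middle along its x and 135 mm along its y, less than 25 mm above the box's underside, tilt under 0.25 rad); lid under 0.06 rad, hasp under 0.15 rad, knob back under 0.1 rad (all of step 3 and all of step 5 and value of joint knob below 0.1 rad); the robot touches nothing.
It fails at once if the lid is lifted with the hasp still over it (value of joint lid above 0.2 rad and value of joint hasp below 0.5 rad).
It fails at once if the knob is turned while the lid is open or the hasp off (value of joint knob above 0.6 rad and (value of joint lid above 0.1 rad or value of joint hasp above 0.3 rad)).
It fails at once if a bystander is shifted by more than 5 cm (distance of any of glue, wrench, driver, sander, jar, offcut, tape from where it was at the start of the episode above 0.05 m).
Of saloon, van, pickup, tractor only 2 to 3 are there at a start; the rules pass over those that are not, and their reading is None.
At some moment in a run one of saloon, van, pickup, tractor may be knocked a few centimetres aside while the robot is not near it.
It also fails if it takes over 210 s, if anything falls off the work surface, if the arm or the gripper's body presses on something with over 40 N, if the wrist force passes 120 N, or if a joint passes its speed limit or range.

## Working session

There is one attempt and no reset: what is moved stays moved. The work goes in short steps, Python scripts to look and compute and a tool call to move; the robot and the scene stay as the last step left them, time stands still between calls to the robot, and variables do not carry over. Pictures are saved under pics/ and viewed, about 12 in all and at most 16, crops included, and the job is handed in when it is done.

Besides the shell and the picture viewer there is one more tool, called after "Request:" in YAML: its name, and indented under it one key for each argument. apply_moves: Moves the arm, as the interface text tells. Its arguments: {"type":"object","properties":{"targets":{"type":"array","items":{"type":"array"}},"hand":{"type":"number"},"squeeze":{"type":"number"}},"required":["targets"]}

```bash
mkdir -p pics; ls
cat > h.py <<'E'
from cell import env
import numpy as np, cv2
from scipy.spatial.transform import Rotation as R
def cam(p,o=None):
    K=np.array(p["camera_matrix"])
    if "camera_from_world" in p: return K,np.array(p["camera_from_world"])
    T=np.eye(4);T[:3,:3]=R.from_euler('xyz',o["tool_rot"],degrees=True).as_matrix();T[:3,3]=o["tool_pos"]
    return K,np.linalg.inv(T@np.array(p["mount"]))
def ray(p,uv,z,o=None):
    K,E=cam(p,o);W=np.linalg.inv(E);d=W[:3,:3]@np.linalg.inv(K)@np.array([uv[0],uv[1],1.]);c=W[:3,3]
    return c+d*(z-c[2])/d[2]
def proj(p,X,o=None):
    K,E=cam(p,o);q=E[:3,:3]@np.array(X)+E[:3,3];q=K@q;return q[:2]/q[2]
def save(p,name,crop=None,s=1):
    im=p["image"][:,:,::-1]
    if crop: im=im[crop[1]:crop[3],crop[0]:crop[2]]
    cv2.imwrite("pics/"+name,cv2.resize(im,None,fx=s,fy=s,interpolation=cv2.INTER_CUBIC))
def find(p,n,o=None,z=0,k=2):
    for r in env.regions_of(p,n)[:k]:
        ys,xs=np.nonzero(r["region"]);c=(xs.mean(),ys.mean())
        print(n,round(r["conf"],2),"px",np.round(c),"rect",np.round(r["rect"]),"xyz",np.round(ray(p,c,z,o),3))
E
python3 - <<'E'
from h import *
print(env.get_obs())
for c in ("scene","side"):
    p=env.read_camera(c);save(p,c+"0.png",s=1.5);print(c)
    for n,z in dict(box=.09,lid_pull=.124,hasp_grip=.117,control=.06,knob=.1,saloon=.025,van=.025,pickup=.025,tractor=.025).items(): find(p,n,z=z)
E
```

```text
pics
{'time_s': 0.0, 'qpos': array([77.92732381, 18.43919566, -4.0146832 , 83.17420427,  1.29394325,
       78.53834624, -3.25763767]), 'joint_velocities': array([-0.00167844,  0.04018502,  0.06261717, -0.00356392, -0.11187007,
        0.05188384,  0.0637899 ]), 'effort': array([ 5.84190111e-04, -4.91289711e+01, -4.03626384e-01, -3.12526560e+01,
       -6.39874907e-02,  4.38158121e-02,  1.78639871e-04]), 'tool_pos': array([ 0.14472716, -0.63313577,  0.22146593]), 'tool_rot': array([-1.79893429e+02,  4.81633492e-03,  1.28837612e+01]), 'force': array([ 0.32152343,  0.52426216, -1.01738976]), 'wrist_torque': array([ 0.04076113, -0.04660752, -0.03924292]), 'grip_width': 0.08720175921628391}
scene
box 0.85 px [237. 212.] rect [180. 173. 291. 260.] xyz [0.583 0.039 0.09 ]
lid_pull 0.91 px [238. 203.] rect [183. 175. 293. 234.] xyz [0.576 0.04  0.124]
hasp_grip 0.62 px [218. 180.] rect [210. 172. 225. 186.] xyz [ 0.495 -0.057  0.117]
control 0.59 px [127. 188.] rect [108. 167. 146. 208.] xyz [ 0.568 -0.354  0.06 ]
control 0.57 px [124. 179.] rect [118. 171. 133. 188.] xyz [ 0.533 -0.383  0.
[... 663 characters left out ...]
 [215. 162. 305. 222.] xyz [ 0.524 -0.003  0.124]
hasp_grip 0.53 px [266. 201.] rect [257. 198. 271. 209.] xyz [ 0.503 -0.057  0.117]
hasp_grip 0.22 px [320. 312.] rect [309. 301. 333. 323.] xyz [ 0.301 -0.475  0.117]
control 0.69 px [259. 189.] rect [216. 161. 306. 222.] xyz [0.567 0.04  0.06 ]
control 0.6 px [343. 248.] rect [329. 238. 360. 256.] xyz [ 0.575 -0.36   0.06 ]
knob 0.43 px [342. 248.] rect [335. 242. 352. 253.] xyz [ 0.547 -0.372  0.1  ]
pickup 0.76 px [246. 261.] rect [244. 248. 254. 273.] xyz [ 0.316 -0.146  0.025]
pickup 0.62 px [259. 292.] rect [252. 278. 268. 307.] xyz [ 0.259 -0.263  0.025]
tractor 0.22 px [267. 201.] rect [257. 194. 272. 211.] xyz [ 0.569 -0.001  0.025]
```

View pics/scene0.png

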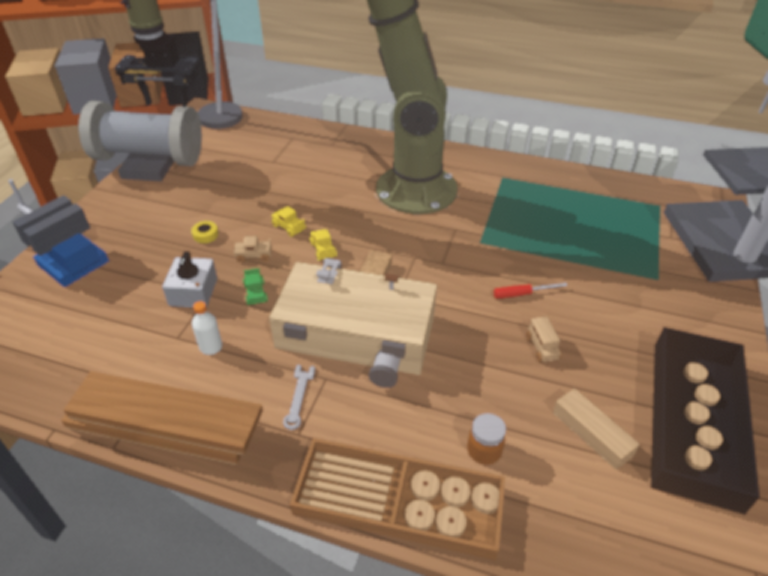

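View pics/side0.png

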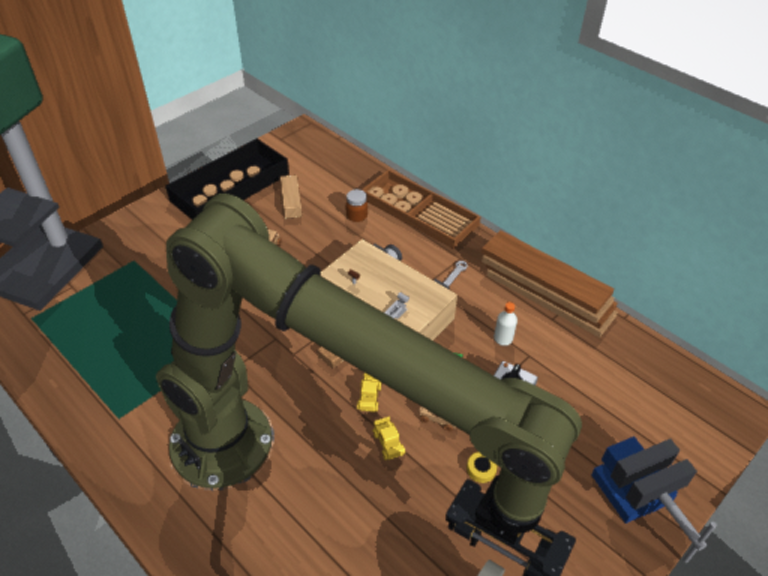

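The scene view (1.5x) shows the box at (355,312), the hasp at (328,270) and the pull at (390,287). The control and knob are at (190,275).

Things that could be taken for toys:
- **Bare wood, so wanted:** A at (252,247), B at (378,262) between the box and the robot, and C at (543,338).
- **Look-alikes:** yellow at (288,220) and (322,243), green at (254,287).
- **Other wood:** the offcut at (597,425).

I choose A, B and C and will check them in one close crop.

Run:
```python
from h import *
p=env.read_camera("scene");save(p,"crop1.png",(100,135,390,270),2.7)
print(np.round(cam(p)[0],1))
for n in ("saloon","van","pickup","tractor"): find(p,n,z=.025,k=6)
for uv in ((168,165),(252,175),(362,226)): print(uv,ray(p,uv,.025))
W=np.linalg.inv(cam(p)[1]);print("campos",W[:3,3])
```

```text
[[420.8   0.  247.1]
 [  0.  420.8 191.2]
 [  0.    0.    1. ]]
saloon 0.56 px [345. 194.] rect [330. 189. 378. 201.] xyz [0.334 0.329 0.025]
van 0.96 px [362. 226.] rect [351. 214. 374. 241.] xyz [0.459 0.404 0.025]
pickup 0.9 px [168. 166.] rect [158. 160. 180. 175.] xyz [ 0.392 -0.295  0.025]
pickup 0.81 px [170. 192.] rect [162. 178. 177. 204.] xyz [ 0.509 -0.231  0.025]
pickup 0.8 px [192. 147.] rect [183. 135. 200. 160.] xyz [ 0.265 -0.258  0.025]
pickup 0.52 px [215. 163.] rect [206. 154. 224. 174.] xyz [ 0.322 -0.141  0.025]
pickup 0.29 px [237. 213.] rect [180. 171. 292. 261.] xyz [0.528 0.018 0.025]
tractor 0.51 px [341. 194.] rect [328. 188. 355. 202.] xyz [0.34  0.318 0.025]
(168, 165) [ 0.38732566 -0.29883504  0.025     ]
(252, 175) [0.34271159 0.00547049 0.025     ]
(362, 226) [0.45871725 0.40289163 0.025     ]
campos [1.38349994 0.35204701 1.01281733]
```

View pics/crop1.png

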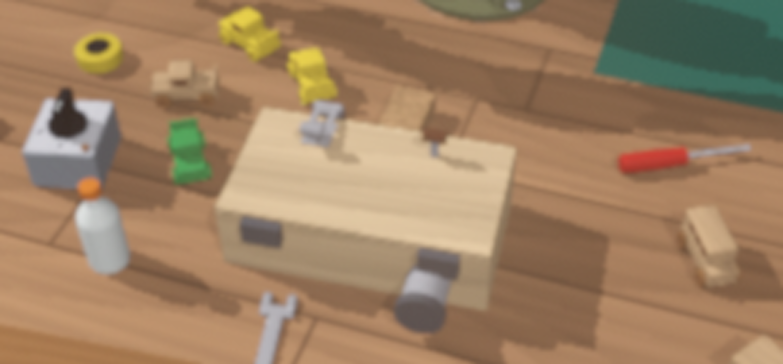

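The crop shows A at (185,80) in bare wood with a cabin in the middle. The van C is at (710,245). B at (410,105) is flat with no wheels, so it is probably the cork sander. Next I fit the box pose from the lid corners and move over it.

Run:
```python
from h import *
from scipy.optimize import least_squares
p=env.read_camera("scene")
c=np.array([(265,108),(515,147),(490,252),(219,207)])/2.7+[100,135]
L=np.array([(-85,-155),(-85,155),(85,155),(85,-155)])/1e3
print([np.round(ray(p,u,.094)[:2],3) for u in c])
def pts(x,q): 
    a=x[2];return np.c_[x[0]+np.cos(a)*q[:,0]-np.sin(a)*q[:,1],x[1]+np.sin(a)*q[:,0]+np.cos(a)*q[:,1]]
f=lambda x:(np.array([proj(p,(*w,.094)) for w in pts(x,L)])-c).ravel()
r=least_squares(f,[.55,.02,0]);print(r.x,np.degrees(r.x[2]),np.round(r.fun,1))
print("hasp hinge,grip,pull",pts(r.x,np.array([(-.093,-.075),(-.029,-.075),(-.05,.065)])))
for n in ("sander","glue","wrench","jar","driver","offcut","tape"): find(p,n,z=.015,k=1)
```

```text
[array([ 0.471, -0.137]), array([0.441, 0.167]), array([0.605, 0.182]), array([ 0.637, -0.119])]
[0.53800861 0.02259956 0.09934113] 5.691827380736027 [-0.6 -0.6  0.8 -0.5  0.9  0.7 -1.2 -0.2]
hasp hinge,grip,pull [[ 0.45290546 -0.06125421]
 [ 0.51658993 -0.05490683]
 [ 0.48180857  0.0823202 ]]
sander 0.59 px [251. 176.] rect [242. 169. 263. 184.] xyz [0.336 0.001 0.015]
glue 0.73 px [137. 220.] rect [129. 201. 146. 236.] xyz [ 0.651 -0.277  0.015]
wrench 0.56 px [199. 265.] rect [186. 243. 208. 287.] xyz [ 0.748 -0.021  0.015]
jar 0.69 px [325. 293.] rect [310. 277. 335. 307.] xyz [0.725 0.341 0.015]
driver 0.6 px [342. 194.] rect [329. 188. 360. 202.] xyz [0.328 0.32  0.015]
offcut 0.76 px [397. 286.] rect [365. 259. 427. 314.] xyz [0.638 0.525 0.015]
tape 0.67 px [137. 154.] rect [130. 148. 147. 162.] xyz [ 0.359 -0.445  0.015]
```

Request:
apply_moves:
  targets:
    - [[245,336,60],[0,0,-0.126]]
    - [[245,336,60],[0,0,-0.126]]
    - [[245,336,60],[0,0,-0.126]]
    - [[245,336,60],[0,0,-0.126]]
    - [[245,336,60],[0,0,-0.126]]
    - [[245,336,60],[0,0,-0.126]]
    - [[245,336,60],[0,0,-0.126]]
    - [[245,336,60],[0,0,-0.126]]

```text
time_s: 2.45
tool_pos: [0.379, -0.312, 0.2803]
tool_rot: [179.9, -0.0, 5.7]
force: [0.6, -0.2, -0.1]
grip_width: 0.0871
```

```bash
cat >> h.py <<'E'
def wrist(name=None,crop=None,s=1.4):
    o=env.get_obs();p=env.read_camera("wrist")
    if name: save(p,name,crop,s)
    return o,p
E
python3 - <<'E'
from h import *
o,p=wrist("w1.png")
print(o["tool_pos"],o["tool_rot"],o["qpos"].round(1));print(np.round(p["mount"],3))
for n in ("pickup","tractor","saloon","van","knob","control"): find(p,n,o,.03,k=4)
E
```

```text
[ 0.37899157 -0.31200578  0.28034528] [ 1.79937314e+02 -2.00709833e-02  5.65180530e+00] [ 56.8  -1.7 -19.9  99.3  -0.6  82.3 -47.4]
[[ 0.    -0.969 -0.246  0.067]
 [ 1.     0.     0.     0.001]
 [-0.    -0.246  0.969 -0.163]
 [ 0.     0.     0.     1.   ]]
pickup 0.97 px [206.  50.] rect [174.  12. 237.  92.] xyz [ 0.503 -0.238  0.03 ]
pickup 0.96 px [210. 226.] rect [182. 207. 248. 239.] xyz [ 0.277 -0.257  0.03 ]
pickup 0.84 px [248. 149.] rect [215. 124. 283. 170.] xyz [ 0.388 -0.3    0.03 ]
pickup 0.57 px [133. 190.] rect [100. 154. 168. 220.] xyz [ 0.318 -0.15   0.03 ]
van 0.44 px [15. 44.] rect [ 0.  1. 40. 78.] xyz [ 0.487 -0.009  0.03 ]
knob 0.82 px [330.  19.] rect [308.   2. 356.  45.] xyz [ 0.552 -0.382  0.03 ]
control 0.69 px [325.  35.] rect [279.   3. 372.  78.] xyz [ 0.535 -0.379  0.03 ]
```

View pics/w1.png

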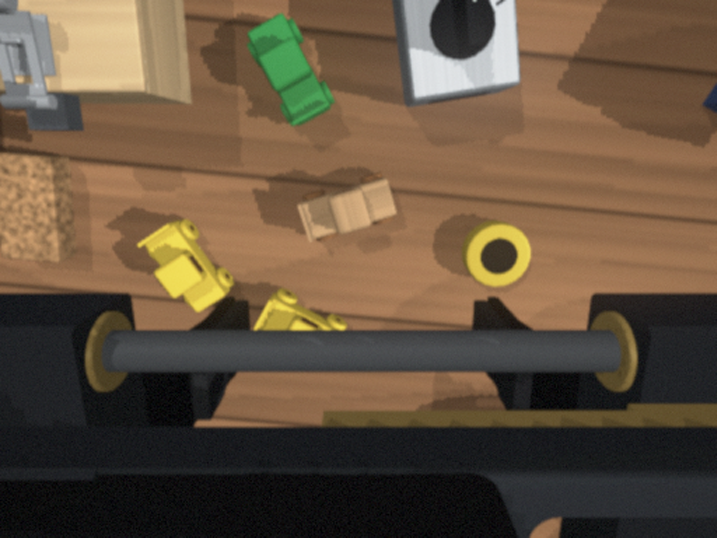

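The wrist view shows toy A in bare wood at (347,210), shaped like the pickup. The cork sander is at (35,205), which confirms B is not a toy. The knob is at (460,20). Next I go above the hasp.

Request:
apply_moves:
  targets:
    - [[90,257,0],[0,0,0]]
    - [[90,257,0],[0,0,0]]
    - [[90,257,0],[0,0,0]]
    - [[90,257,0],[0,0,0]]
    - [[90,257,0],[0,0,0]]
    - [[90,257,0],[0,0,0]]
    - [[90,257,0],[0,0,0]]
    - [[90,257,0],[0,0,0]]

```text
time_s: 3.6
tool_pos: [0.4678, -0.0585, 0.2794]
tool_rot: [180.0, 0.0, 5.6]
force: [-0.1, -0.7, 0.3]
grip_width: 0.0873
```

Run:
```python
from h import *
o,p=wrist("w2.png")
print(o["tool_pos"],o["tool_rot"],o["qpos"].round(1))
find(p,"hasp_grip",o,.117);find(p,"lid_pull",o,.124);find(p,"hasp",o,.1)
for n,X in dict(hg=(.5166,-.0549,.117),pull=(.4818,.0823,.124)).items(): print(n,proj(p,X,o))
```

```text
[ 0.46782637 -0.05853825  0.27943116] [1.79976122e+02 4.67941165e-02 5.55207795e+00] [ 43.4  -4.2 -37.  101.   -2.5  82.4 -77.7]
hasp_grip 0.55 px [261. 151.] rect [247. 117. 279. 187.] xyz [ 0.489 -0.061  0.117]
lid_pull 0.95 px [188.  85.] rect [ 29.   4. 341. 177.] xyz [0.546 0.015 0.124]
hasp 0.62 px [261. 151.] rect [244. 118. 276. 189.] xyz [ 0.486 -0.062  0.1  ]
hg [257.59451309 122.76679382]
pull [118.00788117 144.79086647]
```

View pics/w2.png

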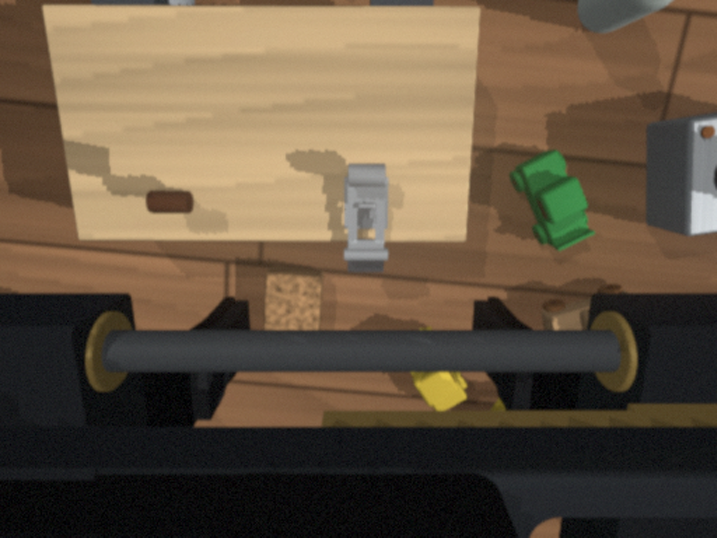

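The wrist view shows the hasp's barrel at (367,175), the pull at (170,201) and the lid edge square to the tool, so the yaw is right.

Run:
```python
from h import *
o=env.get_obs();p=env.read_camera("wrist")
print(ray(p,(367/1.4,175/1.4),.118,o),ray(p,(170/1.4,201/1.4),.124,o),[ray(p,(u/1.4,v/1.4),.094,o) for u,v in ((79,241),(466,240.5),(43,6),(480,10))])
```

```text
[ 0.51483094 -0.06003235  0.118     ] [0.48353699 0.07862462 0.124     ] [array([0.43962391, 0.16395251, 0.094     ]), array([ 0.46955092, -0.14452093,  0.094     ]), array([0.6085598 , 0.17901826, 0.094     ]), array([ 0.63545171, -0.12880134,  0.094     ])]
```

Request:
apply_moves:
  targets:
    - [[48,-1,0],[0,0,0]]
    - [[48,-1,-50],[0,0,0]]
    - [[48,-1,-100],[0,0,0]]
    - [[48,-1,-140],[0,0,0]]
    - [[48,-1,-160],[0,0,0]]
    - [[48,-1,-173],[0,0,0]]
    - [[48,-1,-173],[0,0,0]]
    - [[48,-1,-173],[0,0,0]]
  hand: 50

```text
time_s: 4.65
tool_pos: [0.5169, -0.0582, 0.1077]
tool_rot: [180.0, -0.1, 5.6]
force: [0.6, -0.1, 0.8]
grip_width: 0.0502
```

Request:
apply_moves:
  targets:
    - [[0,0,0],[0,0,0]]
    - [[0,0,0],[0,0,0]]
    - [[0,0,0],[0,0,0]]
    - [[0,0,0],[0,0,0]]
    - [[0,0,0],[0,0,0]]
    - [[0,0,0],[0,0,0]]
    - [[0,0,0],[0,0,0]]
  hand: 0
  squeeze: 15

```text
time_s: 5.35
tool_pos: [0.5165, -0.0578, 0.107]
tool_rot: [180.0, -0.0, 5.7]
force: [1.0, -0.9, 1.6]
grip_width: 0.0262
```

Request:
apply_moves:
  targets:
    - [[-6,-1,16],[0,0,0]]
    - [[-15.5,-1.5,30],[0,0,0]]
    - [[-28.5,-2.7,41],[0,0,0]]
    - [[-44,-4,48.5],[0,0,0]]
    - [[-60.5,-6,51.5],[0,0,0]]
    - [[-77.5,-7.5,50],[0,0,0]]
    - [[-77.5,-7.5,50],[0,0,0]]
    - [[-77.5,-7.5,50],[0,0,0]]

```text
time_s: 6.15
tool_pos: [0.4377, -0.0652, 0.1566]
tool_rot: [180.0, 0.1, 5.7]
force: [-2.5, 0.1, 1.3]
grip_width: 0.0251
```

Request:
apply_moves:
  targets:
    - [[0,0,0],[0,0,0]]
    - [[0,0,0],[0,0,0]]
    - [[0,0,0],[0,0,0]]
    - [[0,0,40],[0,0,0]]
    - [[0,0,80],[0,0,0]]
    - [[0,0,120],[0,0,0]]
    - [[0,0,120],[0,0,0]]
  hand: 60

```text
time_s: 6.85
tool_pos: [0.442, -0.0657, 0.2822]
tool_rot: [179.8, -0.5, 5.7]
force: [0.4, 0.4, 1.0]
grip_width: 0.0591
```

Run:
```python
from h import *
p=env.read_camera("scene");save(p,"s2.png",(100,80,390,270),2.7)
o=env.get_obs();print(o["tool_pos"],o["tool_rot"],o["qpos"].round(1))
for n in ("saloon","van","pickup","tractor"): find(p,n,z=.025,k=5)
```

```text
[ 0.44065045 -0.06553678  0.27938508] [179.86350149  -0.30244072   5.66965914] [ 45.9  -8.6 -36.3 104.2  -5.1  82.4 -73.8]
saloon 0.31 px [125. 178.] rect [118. 169. 132. 188.] xyz [ 0.498 -0.412  0.025]
saloon 0.21 px [138. 220.] rect [129. 202. 145. 237.] xyz [ 0.659 -0.269  0.025]
saloon 0.2 px [137. 155.] rect [132. 151. 149. 160.] xyz [ 0.37  -0.434  0.025]
van 0.63 px [363. 226.] rect [352. 210. 376. 240.] xyz [0.458 0.406 0.025]
van 0.37 px [237. 211.] rect [178. 154. 292. 259.] xyz [0.524 0.014 0.025]
pickup 0.87 px [169. 166.] rect [158. 156. 179. 174.] xyz [ 0.393 -0.293  0.025]
pickup 0.85 px [170. 191.] rect [161. 178. 178. 204.] xyz [ 0.507 -0.233  0.025]
pickup 0.57 px [192. 147.] rect [182. 138. 201. 158.] xyz [ 0.267 -0.259  0.025]
pickup 0.5 px [214. 162.] rect [209. 154. 224. 175.] xyz [ 0.32  -0.147  0.025]
tractor 0.57 px [125. 178.] rect [116. 168. 134. 186.] xyz [ 0.5   -0.41   0.025]
```

View pics/s2.png

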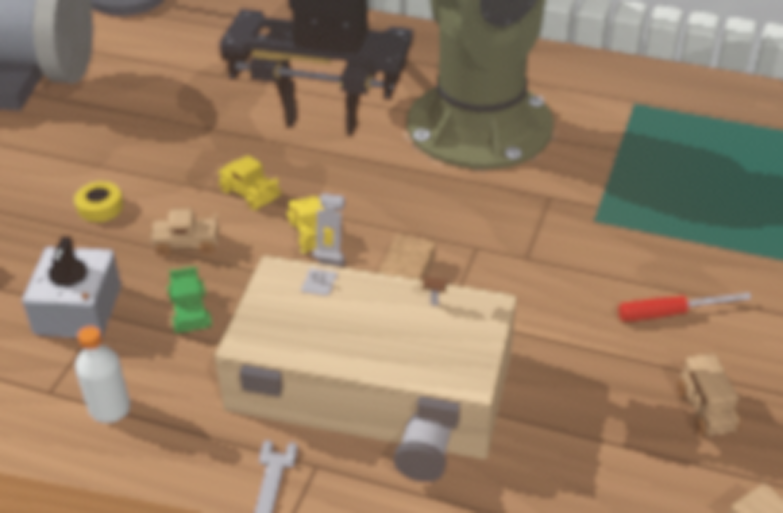

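The hasp is upright at (325,225). Next I move to the pull.

Request:
apply_moves:
  targets:
    - [[41,144,0],[0,0,0]]
    - [[41,144,0],[0,0,0]]
    - [[41,144,-10],[0,0,0]]
    - [[41,144,-60],[0,0,0]]
    - [[41,144,-110],[0,0,0]]
    - [[41,144,-150],[0,0,0]]
    - [[41,144,-172],[0,0,0]]
    - [[41,144,-172],[0,0,0]]

```text
time_s: 7.9
tool_pos: [0.4757, 0.0785, 0.1004]
tool_rot: [-179.9, 0.5, 5.7]
force: [-1.0, 0.2, 0.4]
grip_width: 0.0596
```

Request:
apply_moves:
  targets:
    - [[0,0,0],[0,0,0]]
    - [[0,0,0],[0,0,0]]
    - [[0,0,0],[0,0,0]]
    - [[0,0,0],[0,0,0]]
    - [[0,0,0],[0,0,0]]
    - [[0,0,0],[0,0,0]]
    - [[0,0,0],[0,0,0]]
  hand: 0
  squeeze: 20

```text
time_s: 8.6
tool_pos: [0.4801, 0.0794, 0.1054]
tool_rot: [-180.0, -0.1, 5.7]
force: [-1.4, 1.9, 4.7]
grip_width: 0.0279
```

Gripped at 28 mm, which matches the pull's length. Raising the lid along the arc.

Request:
apply_moves:
  targets:
    - [[5,0.5,14],[0,0,0]]
    - [[11,1,27],[0,0,0]]
    - [[18.6,1.8,40],[0,0,0]]
    - [[27.4,2.6,51.5],[0,0,0]]
    - [[37.4,3.6,62],[0,0,0]]
    - [[48.5,4.7,72],[0,0,0]]
    - [[60.5,5.8,80],[0,0,0]]
    - [[73.3,7,87.4],[0,0,0]]

```text
time_s: 9.4
tool_pos: [0.5507, 0.086, 0.1927]
tool_rot: [180.0, 0.4, 5.7]
force: [-5.5, 2.3, -1.6]
grip_width: 0.0279
```

Request:
apply_moves:
  targets:
    - [[13.5,1.3,5.7],[0,0,0]]
    - [[27.5,2.6,10],[0,0,0]]
    - [[42,4,12.8],[0,0,0]]
    - [[56.4,5.4,14],[0,0,0]]
    - [[71,6.8,13.7],[0,0,0]]
    - [[85.6,8.2,12],[0,0,0]]
    - [[100,9.6,8.6],[0,0,0]]
    - [[111.5,10.7,4.6],[0,0,0]]

```text
time_s: 10.2
tool_pos: [0.6655, 0.0967, 0.1991]
tool_rot: [-180.0, -0.0, 5.6]
force: [-2.4, 1.7, 5.2]
grip_width: 0.028
```

Request:
apply_moves:
  targets:
    - [[0,0,0],[0,0,0]]
    - [[0,0,0],[0,0,0]]
    - [[0,0,0],[0,0,0]]

```text
time_s: 10.5
tool_pos: [0.6661, 0.0968, 0.1989]
tool_rot: [-180.0, -0.3, 5.6]
force: [4.6, 2.9, 5.8]
grip_width: 0.0274
```

Request:
apply_moves:
  targets:
    - [[0,0,0],[0,0,0]]
    - [[0,0,0],[0,0,0]]
    - [[0,0,0],[0,0,0]]
    - [[0,0,50],[0,0,0]]
    - [[0,0,100],[0,0,0]]
    - [[0,0,135],[0,0,0]]
    - [[0,0,135],[0,0,0]]
  hand: 60

```text
time_s: 11.2
tool_pos: [0.6658, 0.097, 0.3377]
tool_rot: [-180.0, -0.5, 5.6]
force: [-0.2, 0.2, -0.2]
grip_width: 0.0595
```

Request:
apply_moves:
  targets:
    - [[-235,-318,-30],[0,0,0]]
    - [[-235,-318,-30],[0,0,0]]
    - [[-235,-318,-30],[0,0,0]]
    - [[-235,-318,-30],[0,0,0]]
    - [[-235,-318,-30],[0,0,0]]
    - [[-235,-318,-30],[0,0,0]]
    - [[-235,-318,-30],[0,0,0]]
    - [[-235,-318,-30],[0,0,0]]

```text
time_s: 12.0
tool_pos: [0.4264, -0.2235, 0.3007]
tool_rot: [180.0, 0.1, 5.5]
force: [1.3, -0.9, 0.6]
grip_width: 0.0597
```

Request:
apply_moves:
  targets:
    - [[-45,-64,-40],[0,0,0]]
    - [[-45,-64,-40],[0,0,0]]
    - [[-45,-64,-40],[0,0,0]]
    - [[-45,-64,-40],[0,0,0]]

```text
time_s: 12.4
tool_pos: [0.3831, -0.2855, 0.2605]
tool_rot: [-179.9, 0.1, 5.5]
force: [0.5, -0.0, 1.0]
grip_width: 0.0603
```

```bash
cat >> h.py <<'E'
def toy(p,o,n,near,z=.03):
    for r in env.regions_of(p,n)[:6]:
        m=r["region"].astype(np.uint8);ys,xs=np.nonzero(m)
        P=np.array([ray(p,u,z,o)[:2] for u in zip(xs,ys)],np.float32)
        if np.hypot(*(P.mean(0)-near))>.12: continue
        (c,s,a)=cv2.minAreaRect(P*1000);a=a if s[0]>s[1] else a+90
        w=np.linalg.svd(P-P.mean(0),full_matrices=False)[2][0]
        print(n,round(r["conf"],2),"ctr",np.round(c,1),"size",np.round(s),"long axis deg",round((a+90)%180-90,1),"pca",round(np.degrees(np.arctan(w[1]/w[0])),1),"mean",P.mean(0).round(4),"px",xs.mean().round(),ys.mean().round())
E
python3 - <<'E'
from h import *
o,p=wrist("w3.png")
print(o["tool_pos"],o["tool_rot"],o["qpos"].round(1))
for n in ("pickup","tractor","saloon"): toy(p,o,n,(.39,-.3))
q=env.read_camera("scene");save(q,"s3.png",(100,80,390,270),2.7)
im=np.hstack([cv2.resize(cv2.imread("pics/w3.png"),(400,300)),cv2.resize(cv2.imread("pics/s3.png"),(400,300))]);cv2.imwrite("pics/c3.png",im)
E
```

```text
[ 0.38311633 -0.28552731  0.2605213 ] [-1.79865892e+02  9.66108286e-02  5.51950713e+00] [ 66.2  -2.7 -31.3 102.2  -1.5  80.3 -49.3]
pickup 0.67 ctr [ 264.5 -264.8] size [88. 59.] long axis deg 65.2 pca 43.8 mean [ 0.2816 -0.2508] px 224.0 232.0
pickup 0.56 ctr [ 389.4 -298.3] size [47. 86.] long axis deg -67.9 pca -67.2 mean [ 0.389  -0.2991] px 269.0 156.0
```

View pics/c3.png

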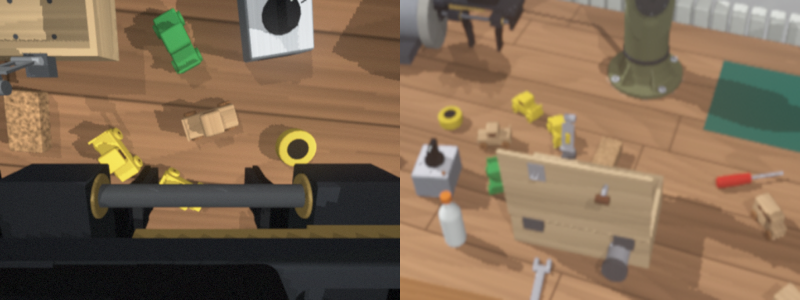

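The lid stands open and the hasp is up. Toy A sits at (210,122) in the left panel, clear of the others. Next I turn across it and descend.

Request:
apply_moves:
  targets:
    - [[6,-13,-20],[0,0,-1.283]]
    - [[6,-13,-40],[0,0,-1.283]]
    - [[6,-13,-60],[0,0,-1.283]]
    - [[6,-13,-80],[0,0,-1.283]]
    - [[6,-13,-100],[0,0,-1.283]]
    - [[6,-13,-120],[0,0,-1.283]]
    - [[6,-13,-140],[0,0,-1.283]]
    - [[6,-13,-140],[0,0,-1.283]]

```text
time_s: 13.45
tool_pos: [0.3895, -0.2966, 0.1193]
tool_rot: [179.9, 0.3, -63.3]
force: [-1.1, -0.0, -0.7]
grip_width: 0.0601
```

Request:
apply_moves:
  targets:
    - [[0,0,0],[0,0,-0.15]]
    - [[0,0,0],[0,0,-0.15]]
    - [[0,0,0],[0,0,-0.15]]

```text
time_s: 13.75
tool_pos: [0.3911, -0.2982, 0.1221]
tool_rot: [-180.0, -0.0, -71.4]
force: [-0.3, 0.1, -0.0]
grip_width: 0.0598
```

Run:
```python
from h import *
o,p=wrist("w4.png")
print(o["tool_pos"],o["tool_rot"],o["qpos"].round(1))
for n in ("pickup","tractor"): toy(p,o,n,(.39,-.3),.035)
```

```text
[ 0.39107181 -0.29822291  0.12205016] [-1.79983833e+02 -2.46513945e-02 -7.14152360e+01] [  63.7    5.2  -30.6  111.4    3.    64.1 -129.5]
pickup 0.86 ctr [ 388.6 -301.9] size [44. 85.] long axis deg -68.7 pca -68.5 mean [ 0.3893 -0.3035] px 261.0 184.0
pickup 0.84 ctr [ 499.7 -245. ] size [88. 45.] long axis deg 33.2 pca 18.7 mean [ 0.492  -0.2563] px 125.0 199.0
```

Request:
apply_moves:
  targets:
    - [[-2,-3,-20],[0,0,0.052]]
    - [[-2,-3,-50],[0,0,0.052]]
    - [[-2,-3,-80],[0,0,0.052]]
    - [[-2,-3,-100],[0,0,0.052]]
    - [[-2,-3,-107],[0,0,0.052]]
    - [[-2,-3,-107],[0,0,0.052]]

```text
time_s: 14.5
tool_pos: [0.388, -0.3011, 0.0141]
tool_rot: [180.0, 0.1, -68.7]
force: [-0.6, -0.9, -0.0]
grip_width: 0.0599
```

Request:
apply_moves:
  targets:
    - [[0,0,0],[0,0,0]]
    - [[0,0,0],[0,0,0]]
    - [[0,0,0],[0,0,0]]
    - [[0,0,0],[0,0,0]]
    - [[0,0,0],[0,0,0]]
    - [[0,0,0],[0,0,0]]
  hand: 0
  squeeze: 20

```text
time_s: 15.1
tool_pos: [0.3889, -0.302, 0.0154]
tool_rot: [-180.0, -0.1, -68.7]
force: [-1.0, 1.0, 5.1]
grip_width: 0.036
```

Request:
apply_moves:
  targets:
    - [[0,0,20],[0,0,0]]
    - [[0,0,60],[0,0,0]]
    - [[0,0,110],[0,0,0]]
    - [[0,0,160],[0,0,0]]
    - [[0,0,210],[0,0,0]]
    - [[0,0,210],[0,0,0]]

```text
time_s: 15.7
tool_pos: [0.3918, -0.3039, 0.2318]
tool_rot: [-179.7, -0.7, -68.7]
force: [1.3, 0.5, -1.2]
grip_width: 0.0359
```

Request:
apply_moves:
  targets:
    - [[136,231,10],[0,0,1.295]]
    - [[136,231,10],[0,0,1.295]]
    - [[136,231,10],[0,0,1.295]]
    - [[136,231,10],[0,0,1.295]]
    - [[136,231,10],[0,0,1.295]]
    - [[136,231,10],[0,0,1.295]]
    - [[136,231,10],[0,0,1.295]]
    - [[136,231,10],[0,0,1.295]]

```text
time_s: 16.5
tool_pos: [0.5241, -0.0692, 0.2333]
tool_rot: [-179.9, 0.1, 0.6]
force: [0.5, -0.1, -1.0]
grip_width: 0.0361
```

Request:
apply_moves:
  targets:
    - [[0,0,0],[0,0,0.08]]
    - [[0,0,0],[0,0,0.08]]
    - [[0,0,0],[0,0,0.08]]

```text
time_s: 16.8
tool_pos: [0.5239, -0.0706, 0.2339]
tool_rot: [-180.0, 0.1, 4.5]
force: [-0.2, -0.4, -1.6]
grip_width: 0.0357
```

Run:
```python
from h import *
o,p=wrist("w5.png",s=1)
print(o["tool_pos"],o["tool_rot"],o["qpos"].round(1))
q=env.read_camera("side");save(q,"sd5.png",(130,100,390,295),1)
a=cv2.imread("pics/w5.png");b=cv2.resize(cv2.imread("pics/sd5.png"),(512,384))
cv2.imwrite("pics/c5.png",cv2.resize(np.hstack([a[:230,:380],b[:230,:][:, :420]]),(800,230)))
for n in ("saloon","van","pickup","tractor"): find(q,n,z=.025,k=5)
```

```text
[ 0.52394846 -0.07062447  0.23386316] [-1.79977304e+02  7.36110532e-02  4.51036021e+00] [ 50.2   6.9 -48.4  97.9   5.2  77.6 -84.7]
van 0.73 px [169. 167.] rect [162. 158. 178. 179.] xyz [0.417 0.413 0.025]
pickup 0.83 px [301. 246.] rect [294. 235. 308. 256.] xyz [ 0.501 -0.237  0.025]
pickup 0.72 px [270. 178.] rect [261. 166. 284. 187.] xyz [0.666 0.073 0.025]
pickup 0.66 px [246. 261.] rect [242. 248. 254. 276.] xyz [ 0.316 -0.147  0.025]
```

View pics/c5.png

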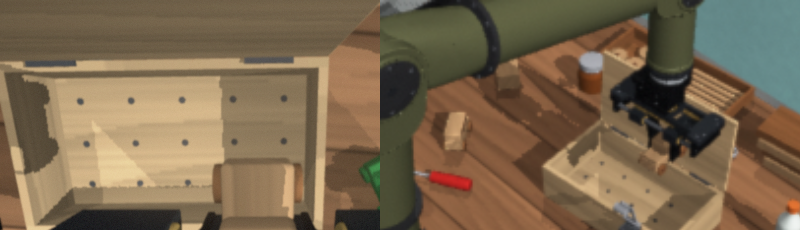

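Request:
apply_moves:
  targets:
    - [[2,-1,-40],[0,0,0.018]]
    - [[2,-1,-80],[0,0,0.018]]
    - [[2,-1,-120],[0,0,0.018]]
    - [[2,-1,-155],[0,0,0.018]]
    - [[2,-1,-185],[0,0,0.018]]
    - [[2,-1,-200],[0,0,0.018]]
    - [[2,-1,-207],[0,0,0.018]]
    - [[2,-1,-207],[0,0,0.018]]

```text
time_s: 17.9
tool_pos: [0.5266, -0.0715, 0.0277]
tool_rot: [-180.0, 0.0, 5.7]
force: [-0.1, -0.4, -0.4]
grip_width: 0.0357
```

Request:
apply_moves:
  targets:
    - [[0,0,0],[0,0,0]]
    - [[0,0,0],[0,0,0]]
    - [[0,0,0],[0,0,0]]

```text
time_s: 18.2
tool_pos: [0.5273, -0.0719, 0.0289]
tool_rot: [179.9, -0.1, 5.6]
force: [0.3, -0.4, -0.9]
grip_width: 0.0359
```

Lower 3.5 mm more, release and rise.

Request:
apply_moves:
  targets:
    - [[0,0,-3.5],[0,0,0]]
    - [[0,0,-3.5],[0,0,0]]
    - [[0,0,-3.5],[0,0,0]]

```text
time_s: 18.5
tool_pos: [0.5269, -0.0718, 0.0245]
tool_rot: [180.0, -0.0, 5.7]
force: [0.3, -0.4, 0.7]
grip_width: 0.0359
```

Request:
apply_moves:
  targets:
    - [[0,0,0],[0,0,0]]
    - [[0,0,0],[0,0,0]]
    - [[0,0,0],[0,0,0]]
    - [[0,0,40],[0,0,0]]
    - [[0,0,90],[0,0,0]]
    - [[0,0,140],[0,0,0]]
    - [[0,0,190],[0,0,0]]
    - [[0,0,220],[0,0,0]]
  hand: 56

```text
time_s: 19.3
tool_pos: [0.5277, -0.0713, 0.2484]
tool_rot: [179.9, -0.3, 5.7]
force: [0.5, 0.5, 0.4]
grip_width: 0.0561
```

Run:
```python
from h import *
o,p=wrist()
print(o["tool_pos"],o["tool_rot"],o["qpos"].round(1))
for n in ("pickup","tractor"): toy(p,o,n,(.527,-.072),.035)
q=env.read_camera("scene")
for n in ("saloon","van","pickup","tractor"): find(q,n,z=.025,k=5)
```

```text
[ 0.52767616 -0.07125154  0.24838573] [179.86897274  -0.25227383   5.68718217] [ 51.    6.7 -49.4  96.4   5.3  78.9 -83.5]
pickup 0.7 ctr [521.9 -73.3] size [92. 46.] long axis deg 5.7 pca 5.8 mean [ 0.5235 -0.0733] px 258.0 166.0
tractor 0.5 ctr [521.3  -2.2] size [351. 432.] long axis deg -84.3 pca -81.7 mean [0.5822 0.0301] px 173.0 104.0
van 0.93 px [368. 217.] rect [356. 205. 379. 231.] xyz [0.416 0.416 0.025]
pickup 0.69 px [168. 191.] rect [162. 177. 175. 203.] xyz [ 0.51  -0.236  0.025]
pickup 0.69 px [214. 163.] rect [208. 154. 224. 173.] xyz [ 0.324 -0.148  0.025]
tractor 0.39 px [232. 211.] rect [173. 152. 290. 255.] xyz [ 0.526 -0.     0.025]
```

Request:
apply_moves:
  targets:
    - [[-118,480,40],[0,0,0]]
    - [[-118,480,40],[0,0,0]]
    - [[-118,480,40],[0,0,0]]
    - [[-118,480,40],[0,0,0]]
    - [[-118,480,40],[0,0,0]]
    - [[-118,480,40],[0,0,0]]
    - [[-118,480,40],[0,0,0]]
    - [[-118,480,40],[0,0,0]]

```text
time_s: 20.5
tool_pos: [0.4304, 0.3167, 0.276]
tool_rot: [179.9, 0.0, 5.6]
force: [0.6, 0.4, 0.3]
grip_width: 0.0559
```

Request:
apply_moves:
  targets:
    - [[-23,90,-20],[0,0,0]]
    - [[-23,90,-20],[0,0,0]]
    - [[-23,90,-20],[0,0,0]]
    - [[-23,90,-20],[0,0,0]]
    - [[-23,90,-20],[0,0,0]]

```text
time_s: 21.0
tool_pos: [0.409, 0.4043, 0.2558]
tool_rot: [179.9, 0.0, 5.6]
force: [-0.5, -0.4, -0.2]
grip_width: 0.0558
```

Run:
```python
from h import *
o,p=wrist("w6.png",s=1)
print(o["tool_pos"],o["tool_rot"],o["qpos"].round(1))
toy(p,o,"van",(.416,.416),.035)
q=env.read_camera("scene");save(q,"s6.png",(60,100,470,320),1)
q=env.read_camera("side");save(q,"d6.png",(100,80,460,330),1)
f=lambda n,s:cv2.resize(cv2.imread("pics/"+n),s)
cv2.imwrite("pics/c6.png",np.vstack([np.hstack([f("w6.png",(400,300)),f("d6.png",(400,300))]),f("s6.png",(800,300))[:, :]]))
```

```text
[0.40902606 0.40429242 0.25577225] [1.79922955e+02 4.26968947e-02 5.57129948e+00] [   7.3   19.6  -67.3   89.5   18.2   83.1 -145.5]
van 0.66 ctr [417.5 411.1] size [88. 47.] long axis deg 40.7 pca 39.6 mean [0.4178 0.4125] px 250.0 153.0
```

View pics/c6.png

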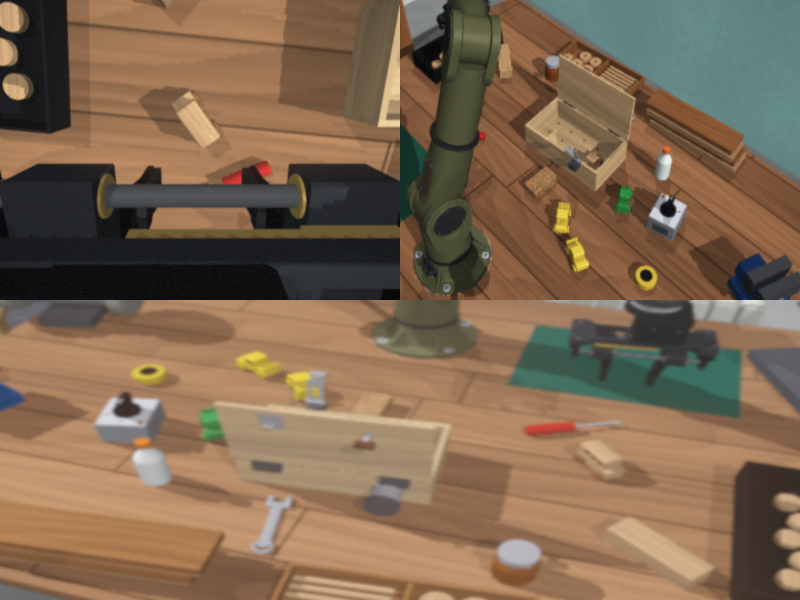

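The box holds the pickup. The van is at (195,120) in the wrist panel, and no other bare-wood toy is visible in any view. Going for the van.

Request:
apply_moves:
  targets:
    - [[8,6,-25],[0,0,0.6]]
    - [[8,6,-50],[0,0,0.6]]
    - [[8,6,-75],[0,0,0.6]]
    - [[8,6,-100],[0,0,0.6]]
    - [[8,6,-125],[0,0,0.6]]
    - [[8,6,-135],[0,0,0.6]]
    - [[8,6,-135],[0,0,0.6]]
  hand: 60

```text
time_s: 21.9
tool_pos: [0.4165, 0.4101, 0.1205]
tool_rot: [180.0, 0.1, 39.9]
force: [-0.4, -0.1, 0.5]
grip_width: 0.0601
```

Run:
```python
from h import *
o,p=wrist()
print(o["tool_pos"],o["tool_rot"],o["qpos"].round(1))
toy(p,o,"van",(.416,.416),.035);toy(p,o,"van",(.416,.416),.05)
```

```text
[0.41653493 0.41010375 0.12052779] [1.79968368e+02 1.20745417e-01 3.99285697e+01] [   6.2   30.8  -68.7   98.1   30.1   72.3 -119.4]
van 0.59 ctr [417.3 413.1] size [88. 44.] long axis deg 40.3 pca 40.7 mean [0.419  0.4145] px 254.0 182.0
van 0.59 ctr [420.4 415.5] size [82. 41.] long axis deg 40.3 pca 40.7 mean [0.422  0.4168] px 254.0 182.0
```

Request:
apply_moves:
  targets:
    - [[1.5,3,-25],[0,0,0]]
    - [[1.5,3,-55],[0,0,0]]
    - [[1.5,3,-80],[0,0,0]]
    - [[1.5,3,-98],[0,0,0]]
    - [[1.5,3,-105],[0,0,0]]
    - [[1.5,3,-105],[0,0,0]]

```text
time_s: 22.65
tool_pos: [0.4178, 0.4147, 0.0165]
tool_rot: [-180.0, 0.0, 40.0]
force: [-0.4, -0.2, 0.2]
grip_width: 0.06
```

Request:
apply_moves:
  targets:
    - [[0,0,0],[0,0,0]]
    - [[0,0,0],[0,0,0]]
    - [[0,0,0],[0,0,0]]
    - [[0,0,0],[0,0,0]]
    - [[0,0,0],[0,0,0]]
    - [[0,0,0],[0,0,0]]
  hand: 0
  squeeze: 20

```text
time_s: 23.25
tool_pos: [0.4181, 0.4148, 0.0171]
tool_rot: [180.0, -0.0, 40.0]
force: [-0.1, -1.4, 3.9]
grip_width: 0.0357
```

Request:
apply_moves:
  targets:
    - [[0,0,20],[0,0,0]]
    - [[0,0,60],[0,0,0]]
    - [[0,0,110],[0,0,0]]
    - [[0,0,160],[0,0,0]]
    - [[0,0,220],[0,0,0]]
    - [[0,0,220],[0,0,0]]

```text
time_s: 23.85
tool_pos: [0.4183, 0.4176, 0.2435]
tool_rot: [-179.9, -0.5, 40.1]
force: [-0.7, 1.2, -1.4]
grip_width: 0.0361
```

Request:
apply_moves:
  targets:
    - [[93,-330,0],[0,0,-0.602]]
    - [[93,-330,0],[0,0,-0.602]]
    - [[93,-330,0],[0,0,-0.602]]
    - [[93,-330,0],[0,0,-0.602]]
    - [[93,-330,0],[0,0,-0.602]]
    - [[93,-330,0],[0,0,-0.602]]
    - [[93,-330,0],[0,0,-0.602]]
    - [[93,-330,0],[0,0,-0.602]]

```text
time_s: 24.65
tool_pos: [0.512, 0.076, 0.2358]
tool_rot: [179.8, 0.1, 4.9]
force: [1.2, -0.8, -0.6]
grip_width: 0.0355
```

Request:
apply_moves:
  targets:
    - [[0,0,0],[0,0,0]]
    - [[0,0,0],[0,0,0]]

```text
time_s: 24.85
tool_pos: [0.51, 0.0864, 0.2365]
tool_rot: [-180.0, 0.0, 5.7]
force: [0.4, 0.4, -1.7]
grip_width: 0.036
```

Lower by about 209 mm.

Request:
apply_moves:
  targets:
    - [[1,0,-40],[0,0,0]]
    - [[1,0,-80],[0,0,0]]
    - [[1,0,-120],[0,0,0]]
    - [[1,0,-155],[0,0,0]]
    - [[1,0,-185],[0,0,0]]
    - [[1,0,-202],[0,0,0]]
    - [[1,0,-209],[0,0,0]]
    - [[1,0,-209],[0,0,0]]

```text
time_s: 25.65
tool_pos: [0.5119, 0.0857, 0.0278]
tool_rot: [-180.0, -0.0, 5.6]
force: [0.3, 0.1, -2.2]
grip_width: 0.036
```

Request:
apply_moves:
  targets:
    - [[0,0,-1],[0,0,0]]
    - [[0,0,-1],[0,0,0]]
    - [[0,0,-1],[0,0,0]]

```text
time_s: 25.95
tool_pos: [0.5125, 0.0845, 0.0274]
tool_rot: [180.0, -0.1, 5.5]
force: [-0.2, 0.1, -0.9]
grip_width: 0.036
```

Request:
apply_moves:
  targets:
    - [[0,0,-1],[0,0,0]]
    - [[0,0,-1],[0,0,0]]
    - [[0,0,-1],[0,0,0]]

```text
time_s: 26.25
tool_pos: [0.5123, 0.0844, 0.026]
tool_rot: [180.0, -0.1, 5.5]
force: [0.6, -2.0, 3.5]
grip_width: 0.0359
```

Request:
apply_moves:
  targets:
    - [[0,0,0],[0,0,0]]
    - [[0,0,0],[0,0,0]]
    - [[0,0,0],[0,0,0]]
    - [[0,0,40],[0,0,0]]
    - [[0,0,90],[0,0,0]]
    - [[0,0,140],[0,0,0]]
    - [[0,0,190],[0,0,0]]
    - [[0,0,230],[0,0,0]]
  hand: 56

```text
time_s: 27.05
tool_pos: [0.512, 0.0852, 0.2582]
tool_rot: [180.0, -0.1, 5.6]
force: [0.8, -0.7, 0.5]
grip_width: 0.0559
```

Request:
apply_moves:
  targets:
    - [[-30,-80,30],[0,0,0]]
    - [[-60,-80,60],[0,0,0]]
    - [[-60,-80,60],[0,0,0]]
    - [[-60,-80,60],[0,0,0]]

```text
time_s: 27.45
tool_pos: [0.4515, 0.0011, 0.3178]
tool_rot: [179.6, -0.2, 5.1]
force: [0.6, 0.8, 0.1]
grip_width: 0.0559
```

Run:
```python
from h import *
o,p=wrist("w7.png",s=1)
print(o["tool_pos"],o["tool_rot"],o["qpos"].round(1))
toy(p,o,"pickup",(.527,-.072),.035);toy(p,o,"van",(.512,.085),.035);find(p,"lid_pull",o,.2);find(p,"lid",o,.2)
q=env.read_camera("side");save(q,"d7.png",(180,120,340,240),1)
f=lambda n,s:cv2.resize(cv2.imread("pics/"+n),s)
cv2.imwrite("pics/c7.png",np.hstack([f("w7.png",(400,300)),f("d7.png",(400,300))]))
```

```text
[0.45147626 0.001101   0.3178229 ] [179.59771094  -0.18087071   5.10537612] [ 70.1 -14.1 -61.5  99.  -12.   87.6 -75.1]
pickup 0.6 ctr [522.3 -71.6] size [86. 48.] long axis deg 5.2 pca 5.5 mean [ 0.5234 -0.0725] px 314.0 106.0
van 0.65 ctr [510.   81.8] size [86. 49.] long axis deg 6.0 pca 5.2 mean [0.511  0.0829] px 199.0 105.0
lid_pull 0.78 px [246.   3.] rect [101.   1. 386.  11.] xyz [0.596 0.022 0.2  ]
lid 0.78 px [245.   3.] rect [105.   4. 389.  12.] xyz [0.596 0.022 0.2  ]
```

View pics/c7.png

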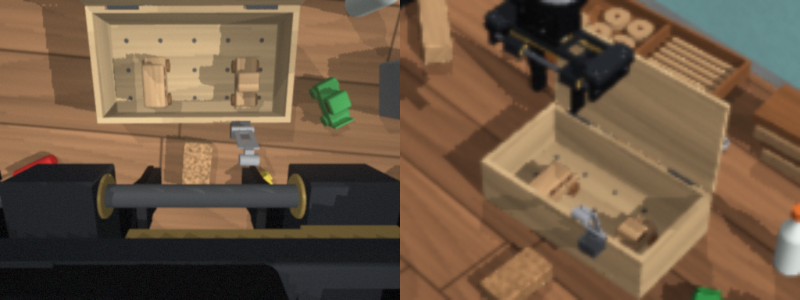

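Both toys stand on their wheels in the box, at (155,80) and (245,80) in the wrist panel. Next I regrip the pull to close the lid.

Request:
apply_moves:
  targets:
    - [[50,22,27],[0,0,0]]
    - [[95,43,27],[0,0,0]]
    - [[140,63,27],[0,0,0]]
    - [[180,80,27],[0,0,0]]
    - [[214,96,27],[0,0,0]]
    - [[214,96,27],[0,0,0]]
    - [[214,96,27],[0,0,0]]
  hand: 60

```text
time_s: 28.45
tool_pos: [0.6678, 0.106, 0.3371]
tool_rot: [-179.6, 0.3, 5.9]
force: [-1.2, 0.8, 0.0]
grip_width: 0.06
```

Run:
```python
from h import *
o,p=wrist("w8.png",s=1.4)
print(o["tool_pos"],o["tool_rot"])
print("pull expected px/1.4x", 1.4*proj(p,(.666,.097,.218),o))
```

```text
[0.66780977 0.10598211 0.33705493] [-179.6065666     0.3494785     5.92973098]
pull expected px/1.4x [373.67510338 255.06980028]
```

View pics/w8.png

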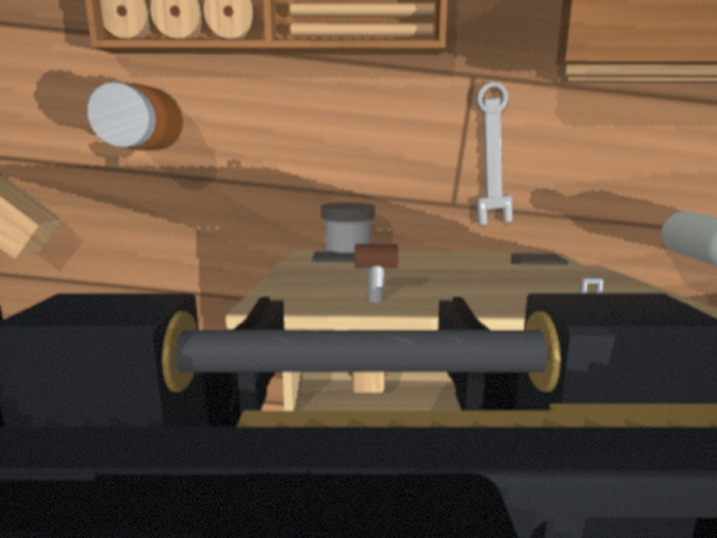

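The pull at (376,255) is where expected. Letting the arm settle before descending.

Request:
apply_moves:
  targets:
    - [[0,0,0],[0,0,0]]
    - [[0,0,0],[0,0,0]]
    - [[0,0,0],[0,0,0]]

```text
time_s: 28.8
tool_pos: [0.6654, 0.0994, 0.3432]
tool_rot: [179.9, -0.1, 5.5]
force: [-0.2, -0.4, 0.5]
grip_width: 0.0596
```

Request:
apply_moves:
  targets:
    - [[0.5,-2,-40],[0,0,0]]
    - [[0.5,-2,-80],[0,0,0]]
    - [[0.5,-2,-115],[0,0,0]]
    - [[0.5,-2,-135],[0,0,0]]
    - [[0.5,-2,-143],[0,0,0]]
    - [[0.5,-2,-143],[0,0,0]]
    - [[0.5,-2,-143],[0,0,0]]

```text
time_s: 29.5
tool_pos: [0.6668, 0.0984, 0.2013]
tool_rot: [180.0, -0.1, 5.5]
force: [-0.9, -0.2, -0.7]
grip_width: 0.0601
```

Request:
apply_moves:
  targets:
    - [[0,0,0],[0,0,0]]
    - [[0,0,0],[0,0,0]]
    - [[0,0,0],[0,0,0]]
    - [[0,0,0],[0,0,0]]
    - [[0,0,0],[0,0,0]]
    - [[0,0,0],[0,0,0]]
  hand: 0

```text
time_s: 30.1
tool_pos: [0.6665, 0.0969, 0.1996]
tool_rot: [179.9, 0.0, 5.5]
force: [-0.7, -3.5, 2.7]
grip_width: 0.0277
```

Request:
apply_moves:
  targets:
    - [[-11.5,-1,4],[0,0,0]]
    - [[-26,-2.5,7.3],[0,0,0]]
    - [[-40.5,-4,9],[0,0,0]]
    - [[-55,-5.3,9.4],[0,0,0]]
    - [[-69.6,-6.7,8.2],[0,0,0]]
    - [[-84,-8,5.4],[0,0,0]]
    - [[-98,-9.4,1],[0,0,0]]
    - [[-111.5,-10.7,-4.6],[0,0,0]]

```text
time_s: 30.9
tool_pos: [0.5559, 0.0865, 0.195]
tool_rot: [179.9, -0.2, 5.5]
force: [4.6, -4.3, -2.3]
grip_width: 0.0279
```

Request:
apply_moves:
  targets:
    - [[-12.7,-1.2,-7],[0,0,0]]
    - [[-24.8,-2.4,-15.5],[0,0,0]]
    - [[-35.8,-3.5,-25.2],[0,0,0]]
    - [[-45.9,-4.4,-36],[0,0,0]]
    - [[-54.6,-5.3,-47.6],[0,0,0]]
    - [[-62.2,-6,-60.2],[0,0,0]]
    - [[-68.5,-6.6,-73.5],[0,0,0]]
    - [[-73.3,-7,-87.4],[0,0,0]]

```text
time_s: 31.7
tool_pos: [0.4817, 0.0796, 0.1069]
tool_rot: [179.9, -0.1, 5.5]
force: [2.9, -5.3, 1.7]
grip_width: 0.028
```

Request:
apply_moves:
  targets:
    - [[0,0,-2],[0,0,0]]
    - [[0,0,-2],[0,0,0]]
    - [[0,0,-2],[0,0,0]]

```text
time_s: 32.0
tool_pos: [0.481, 0.0795, 0.1054]
tool_rot: [179.9, 0.1, 5.5]
force: [-1.9, -6.8, 7.9]
grip_width: 0.0276
```

The lid is shut: same z as at the start, with the tool pressing on it. Now the hasp.

Request:
apply_moves:
  targets:
    - [[0,0,0],[0,0,0]]
    - [[0,0,0],[0,0,0]]
    - [[0,0,0],[0,0,0]]
    - [[0,0,50],[0,0,0]]
    - [[0,0,100],[0,0,0]]
    - [[0,0,150],[0,0,0]]
    - [[0,0,180],[0,0,0]]
    - [[0,0,180],[0,0,0]]
  hand: 60

```text
time_s: 32.8
tool_pos: [0.4839, 0.0822, 0.2893]
tool_rot: [179.9, -0.4, 5.6]
force: [0.4, -0.3, -0.7]
grip_width: 0.0598
```

Request:
apply_moves:
  targets:
    - [[-15,-48,0],[0,0,0]]
    - [[-30,-97,0],[0,0,0]]
    - [[-43,-144.5,0],[0,0,0]]
    - [[-43,-144.5,0],[0,0,0]]
    - [[-43,-144.5,0],[0,0,0]]
    - [[-43,-144.5,0],[0,0,0]]

```text
time_s: 33.4
tool_pos: [0.4387, -0.0617, 0.2847]
tool_rot: [-179.9, 0.0, 5.7]
force: [0.4, 0.5, 0.1]
grip_width: 0.0601
```

Run:
```python
from h import *
o,p=wrist()
print(o["tool_pos"],o["tool_rot"],o["qpos"].round(1))
q=env.read_camera("scene")
find(q,"hasp_grip",z=.16);find(q,"hasp",z=.14);print(proj(q,(.438,-.065,.167)))
save(q,"s9.png",(160,120,310,230),3);
q=env.read_camera("side");print(proj(q,(.438,-.065,.167)));save(q,"d9.png",(190,140,340,250),3)
cv2.imwrite("pics/c9.png",cv2.resize(np.hstack([cv2.imread("pics/s9.png"),cv2.imread("pics/d9.png")]),(800,294)))
```

```text
[ 0.43867319 -0.06172334  0.28472782] [-1.79919750e+02  3.58831468e-02  5.70320162e+00] [ 71.2 -12.6 -56.6 103.2 -10.6  84.  -67.9]
hasp_grip 0.73 px [222. 164.] rect [217. 150. 229. 176.] xyz [ 0.465 -0.052  0.16 ]
hasp_grip 0.6 px [238. 202.] rect [183. 175. 293. 232.] xyz [0.607 0.051 0.16 ]
hasp 0.54 px [222. 164.] rect [215. 154. 227. 177.] xyz [ 0.447 -0.061  0.14 ]
[221.2858082  155.99955014]
[254.76130244 202.75076213]
```

View pics/c9.png

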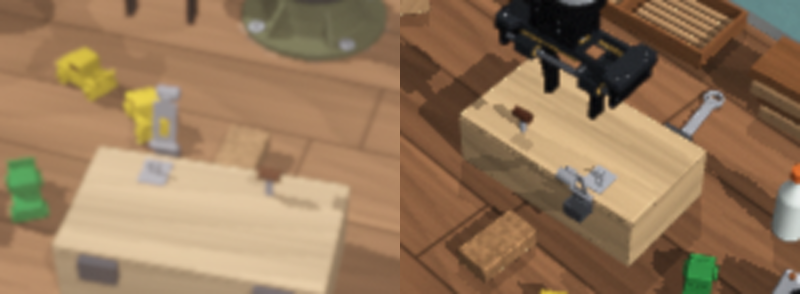

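Lid shut, hasp barrel upright where expected (166,95 in the left panel). Now grip it and swing it over.

Request:
apply_moves:
  targets:
    - [[-1,-3.5,-40],[0,0,0]]
    - [[-1,-3.5,-80],[0,0,0]]
    - [[-1,-3.5,-110],[0,0,0]]
    - [[-1,-3.5,-128],[0,0,0]]
    - [[-1,-3.5,-128],[0,0,0]]
    - [[-1,-3.5,-128],[0,0,0]]

```text
time_s: 34.25
tool_pos: [0.4378, -0.0667, 0.158]
tool_rot: [-180.0, -0.0, 5.6]
force: [0.1, 0.5, -0.2]
grip_width: 0.0599
```

Request:
apply_moves:
  targets:
    - [[0,0,0],[0,0,0]]
    - [[0,0,0],[0,0,0]]
    - [[0,0,0],[0,0,0]]
    - [[0,0,0],[0,0,0]]
    - [[0,0,0],[0,0,0]]
    - [[0,0,0],[0,0,0]]
  hand: 0
  squeeze: 15

```text
time_s: 34.85
tool_pos: [0.4374, -0.0654, 0.1576]
tool_rot: [-179.9, 0.0, 5.6]
force: [-1.7, 4.6, 2.2]
grip_width: 0.0253
```

Request:
apply_moves:
  targets:
    - [[17,1.6,1.4],[0,0,0]]
    - [[33.7,3.2,-1.6],[0,0,0]]
    - [[49.2,4.7,-9],[0,0,0]]
    - [[62.1,6,-20],[0,0,0]]
    - [[72,7,-34],[0,0,0]]
    - [[78,7.5,-50],[0,0,0]]
    - [[78,7.5,-52],[0,0,0]]
    - [[78,7.5,-52],[0,0,0]]

```text
time_s: 35.65
tool_pos: [0.5156, -0.058, 0.1054]
tool_rot: [-179.9, -0.0, 5.6]
force: [1.9, 5.1, -1.5]
grip_width: 0.026
```

Request:
apply_moves:
  targets:
    - [[0,0,0],[0,0,0]]
    - [[0,0,0],[0,0,0]]
    - [[0,0,0],[0,0,0]]
    - [[0,0,50],[0,0,0]]
    - [[0,0,100],[0,0,0]]
    - [[0,0,150],[0,0,0]]
    - [[0,0,150],[0,0,0]]
  hand: 60

```text
time_s: 36.35
tool_pos: [0.5191, -0.0606, 0.2624]
tool_rot: [179.6, -0.6, 5.5]
force: [0.5, 0.2, -0.6]
grip_width: 0.0596
```

Run:
```python
from h import *
o,p=wrist("w10.png",s=1)
print(o["tool_pos"],o["tool_rot"],o["qpos"].round(1))
q=env.read_camera("scene");save(q,"s10.png",(100,130,250,230),3);
find(q,"knob",z=.09,k=3);find(q,"control",z=.05,k=3)
cv2.imwrite("pics/c10.png",np.hstack([cv2.resize(cv2.imread("pics/w10.png"),(400,300)),cv2.resize(cv2.imread("pics/s10.png"),(400,300))]))
```

```text
[ 0.5190677  -0.06057584  0.26235978] [179.63201777  -0.56259091   5.46402624] [ 67.8   7.5 -68.5  96.4   7.4  80.3 -86.3]
knob 0.62 px [125. 178.] rect [120. 169. 136. 188.] xyz [ 0.557 -0.361  0.09 ]
control 0.98 px [126. 188.] rect [109. 166. 146. 209.] xyz [ 0.561 -0.362  0.05 ]
control 0.53 px [137. 220.] rect [129. 201. 144. 236.] xyz [ 0.678 -0.254  0.05 ]
```

View pics/c10.png

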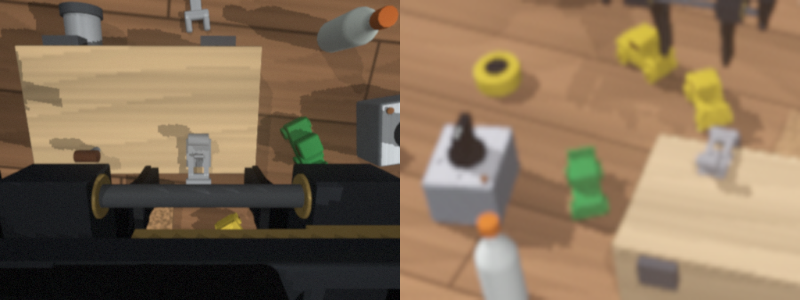

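The hasp lies flat over the staple at (198,155) and the lid is shut. The glue bottle stands clear of the control. Now to the knob.

Request:
apply_moves:
  targets:
    - [[-10,-298,10],[0,0,0]]
    - [[-10,-298,10],[0,0,0]]
    - [[-10,-298,10],[0,0,0]]
    - [[-10,-298,10],[0,0,0]]
    - [[-10,-298,10],[0,0,0]]
    - [[-10,-298,10],[0,0,0]]
    - [[-10,-298,10],[0,0,0]]
    - [[-10,-298,10],[0,0,0]]

```text
time_s: 37.35
tool_pos: [0.5041, -0.3587, 0.2629]
tool_rot: [-179.8, 0.1, 5.4]
force: [-0.2, 1.7, 1.2]
grip_width: 0.0598
```

Run:
```python
from h import *
o,p=wrist("w11.png",(100,0,420,240),2.4)
print(o["tool_pos"],o["tool_rot"],o["qpos"].round(1))
find(p,"knob",o,.095);find(p,"control",o,.06)
K=[r for r in env.regions_of(p,"control")][0]["region"].astype(np.uint8)
ys,xs=np.nonzero(K);P=np.array([ray(p,u,.06,o)[:2] for u in zip(xs,ys)],np.float32);print(cv2.minAreaRect(P*1000))
```

```text
[ 0.50407053 -0.35867841  0.2629111 ] [-1.79780386e+02  1.35308394e-01  5.38830564e+00] [ 76.5  22.8 -57.4  82.7  19.   85.1 -65.1]
knob 0.96 px [276. 131.] rect [253. 110. 300. 158.] xyz [ 0.546 -0.374  0.095]
control 0.66 px [275. 128.] rect [232.  81. 321. 180.] xyz [ 0.547 -0.375  0.06 ]
control 0.2 px [ 42. 101.] rect [  0.   0.  95. 206.] xyz [ 0.551 -0.112  0.06 ]
((544.7615356445312, -375.2624816894531), (99.87242126464844, 90.24527740478516), 14.282258033752441)
```

View pics/w11.png

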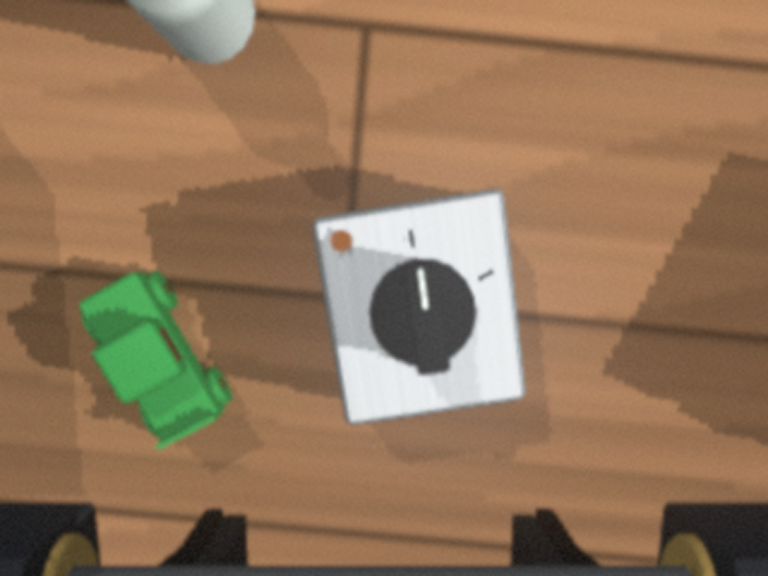

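The control is at centre (0.545,-0.375), with its long axis and the bar at 14.3°, and the size fits 100x90. The bar shows at (423,288)–(432,365). Aligning above it.

Request:
apply_moves:
  targets:
    - [[41,-16,0],[0,0,0.155]]
    - [[41,-16,-30],[0,0,0.155]]
    - [[41,-16,-60],[0,0,0.155]]
    - [[41,-16,-90],[0,0,0.155]]
    - [[41,-16,-120],[0,0,0.155]]
    - [[41,-16,-120],[0,0,0.155]]
    - [[41,-16,-120],[0,0,0.155]]
  hand: 50

```text
time_s: 38.25
tool_pos: [0.5468, -0.3728, 0.1462]
tool_rot: [180.0, 0.0, 14.5]
force: [0.8, -0.4, 0.6]
grip_width: 0.0501
```

Run:
```python
from h import *
o,p=wrist("w12.png",(100,60,420,300),2.4)
print(o["tool_pos"],o["tool_rot"],o["qpos"].round(1))
find(p,"knob",o,.1)
f=lambda X:((proj(p,X,o)-[100,60])*2.4).round()
c,s=np.cos(np.radians(14.3)),np.sin(np.radians(14.3))
print([f((.545+d*c,-.375+d*s,.105)) for d in (-.023,0,.023)])
```

```text
[ 0.54676985 -0.37275267  0.14620039] [1.79990898e+02 2.05813358e-03 1.45122127e+01] [ 71.3  32.8 -55.3  85.4  27.3  76.1 -61.7]
knob 0.83 px [259. 197.] rect [229. 164. 292. 235.] xyz [ 0.552 -0.373  0.1  ]
[array([380., 435.]), array([381., 359.]), array([381., 280.])]
```

View pics/w12.png

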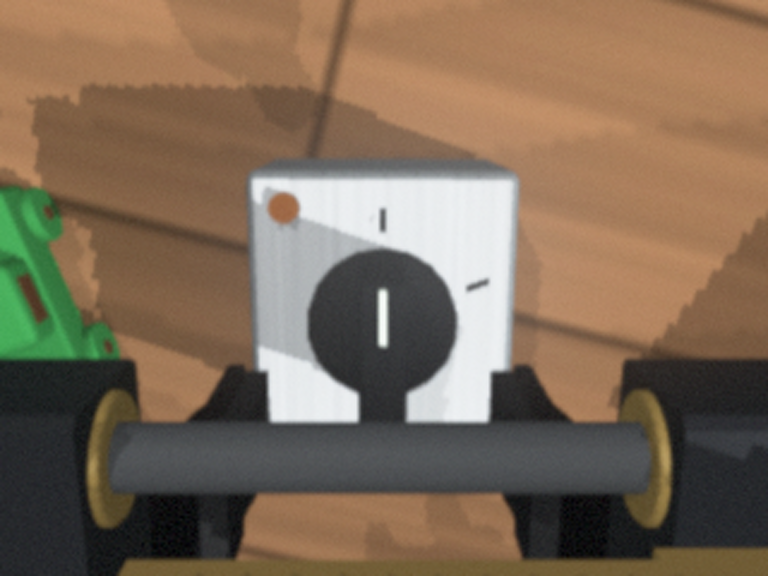

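The knob bar is aligned with the tool: its white line at x=382 against 381 predicted. Descend, grip, then twist about 72° clockwise.

Request:
apply_moves:
  targets:
    - [[-2,-2,-30],[0,0,0]]
    - [[-2,-2,-55],[0,0,0]]
    - [[-2,-2,-69],[0,0,0]]
    - [[-2,-2,-69],[0,0,0]]
    - [[-2,-2,-69],[0,0,0]]

```text
time_s: 38.85
tool_pos: [0.5454, -0.3758, 0.078]
tool_rot: [179.9, -0.1, 14.4]
force: [0.1, -0.1, 0.2]
grip_width: 0.0497
```

Request:
apply_moves:
  targets:
    - [[0,0,0],[0,0,0]]
    - [[0,0,0],[0,0,0]]
    - [[0,0,0],[0,0,0]]
    - [[0,0,0],[0,0,0]]
    - [[0,0,0],[0,0,0]]
    - [[0,0,0],[0,0,0]]
    - [[0,0,0],[0,0,0]]
  hand: 0
  squeeze: 45

```text
time_s: 39.55
tool_pos: [0.5442, -0.3745, 0.0766]
tool_rot: [-179.9, 0.0, 14.5]
force: [-2.2, 2.7, 3.3]
grip_width: 0.0136
```

Request:
apply_moves:
  targets:
    - [[0,0,0],[0,0,-0.14]]
    - [[0,0,0],[0,0,-0.28]]
    - [[0,0,0],[0,0,-0.42]]
    - [[0,0,0],[0,0,-0.56]]
    - [[0,0,0],[0,0,-0.7]]
    - [[0,0,0],[0,0,-0.84]]
    - [[0,0,0],[0,0,-0.98]]
    - [[0,0,0],[0,0,-1.1]]

```text
time_s: 40.35
tool_pos: [0.5444, -0.3741, 0.0766]
tool_rot: [-180.0, 0.1, -48.8]
force: [-1.8, 3.3, 3.1]
grip_width: 0.0135
```

```bash
python3 -c "
from h import *
o=env.get_obs();print(o['wrist_torque'],o['tool_rot'],o['force'])"
```

```text
[0.84373874 0.50413599 0.21054481] [-1.79988547e+02  1.14047663e-01 -4.88163412e+01] [-1.78963787  3.27160384  3.096921  ]
```

Request:
apply_moves:
  targets:
    - [[0,0,0],[0,0,-0.05]]
    - [[0,0,0],[0,0,-0.1]]
    - [[0,0,0],[0,0,-0.13]]
    - [[0,0,0],[0,0,-0.15]]
    - [[0,0,0],[0,0,-0.15]]
    - [[0,0,0],[0,0,-0.15]]

```text
time_s: 40.95
tool_pos: [0.5444, -0.374, 0.0766]
tool_rot: [180.0, 0.1, -57.0]
force: [-3.2, 5.1, 4.3]
grip_width: 0.0138
```

```bash
python3 -c "
from h import *
o=env.get_obs();print(o['wrist_torque'],o['tool_rot'],o['force'])"
```

```text
[1.09359969 0.64816897 1.01559172] [ 1.79969067e+02  9.54475897e-02 -5.69697991e+01] [-3.1571677   5.14487478  4.25430568]
```

The torque jumped from 0.21 to 1.0 N m, so the stop is reached. Unwind with the knob, then let go and rise.

Request:
apply_moves:
  targets:
    - [[0,0,0],[0,0,0.14]]
    - [[0,0,0],[0,0,0.28]]
    - [[0,0,0],[0,0,0.42]]
    - [[0,0,0],[0,0,0.56]]
    - [[0,0,0],[0,0,0.7]]
    - [[0,0,0],[0,0,0.84]]
    - [[0,0,0],[0,0,0.98]]
    - [[0,0,0],[0,0,1.1]]

```text
time_s: 41.75
tool_pos: [0.5442, -0.3745, 0.0766]
tool_rot: [-179.9, 0.0, 6.2]
force: [-2.2, 3.8, 3.6]
grip_width: 0.0137
```

Request:
apply_moves:
  targets:
    - [[0,0,0],[0,0,0.1]]
    - [[0,0,0],[0,0,0.12]]
    - [[0,0,0],[0,0,0.12]]

```text
time_s: 42.05
tool_pos: [0.5442, -0.3746, 0.0766]
tool_rot: [-179.9, 0.0, 12.8]
force: [-3.3, 4.1, 4.3]
grip_width: 0.0137
```

Request:
apply_moves:
  targets:
    - [[0,0,0],[0,0,0]]
    - [[0,0,0],[0,0,0]]
    - [[0,0,0],[0,0,0]]
    - [[0,0,0],[0,0,0]]
    - [[0,0,50],[0,0,0]]
    - [[0,0,100],[0,0,0]]
    - [[0,0,150],[0,0,0]]
    - [[-40,0,180],[0,0,0]]
  hand: 60

```text
time_s: 42.85
tool_pos: [0.5098, -0.3732, 0.2608]
tool_rot: [179.9, -0.5, 13.1]
force: [0.0, -0.1, 0.8]
grip_width: 0.0588
```

Request:
apply_moves:
  targets:
    - [[0,-50,0],[0,0,0]]
    - [[0,-100,0],[0,0,0]]
    - [[0,-100,0],[0,0,0]]
    - [[0,-100,0],[0,0,0]]
    - [[0,-100,0],[0,0,0]]

```text
time_s: 43.35
tool_pos: [0.5052, -0.4741, 0.2564]
tool_rot: [-179.9, -0.0, 12.8]
force: [-0.7, 0.1, 0.1]
grip_width: 0.06
```

Run:
```python
from h import *
o,p=wrist("w13.png",s=.9)
print(o["tool_pos"],o["tool_rot"],o["force"],o["time_s"])
q=env.read_camera("scene");save(q,"s13.png",(60,100,440,320),1)
d=env.read_camera("side");save(d,"d13.png",(150,100,400,288),1)
f=lambda n,s:cv2.resize(cv2.imread("pics/"+n),s)
cv2.imwrite("pics/c13.png",np.vstack([np.hstack([f("w13.png",(400,300)),f("d13.png",(400,300))]),f("s13.png",(800,300))]))
find(q,"hasp_grip",z=.117,k=1);find(q,"knob",z=.1)
for n in ("sander","glue","wrench","jar","driver","offcut","tape"): find(q,n,z=.015,k=1)
```

```text
[ 0.50523178 -0.47413996  0.25641025] [-1.79949518e+02 -4.38171164e-02  1.28118897e+01] [-0.69810104  0.06468008  0.08033939] 43.35
knob 0.61 px [124. 179.] rect [117. 170. 135. 188.] xyz [ 0.568 -0.353  0.1  ]
knob 0.59 px [397. 286.] rect [369. 262. 426. 315.] xyz [0.702 0.511 0.1  ]
sander 0.67 px [251. 176.] rect [241. 165. 262. 183.] xyz [0.336 0.001 0.015]
glue 0.66 px [137. 220.] rect [129. 202. 148. 238.] xyz [ 0.651 -0.276  0.015]
wrench 0.71 px [199. 264.] rect [186. 243. 208. 288.] xyz [ 0.745 -0.022  0.015]
jar 0.71 px [325. 293.] rect [310. 276. 338. 309.] xyz [0.724 0.34  0.015]
driver 0.67 px [348. 193.] rect [330. 187. 376. 200.] xyz [0.317 0.337 0.015]
tape 0.59 px [136. 155.] rect [130. 150. 148. 161.] xyz [ 0.361 -0.446  0.015]
```

View pics/c13.png

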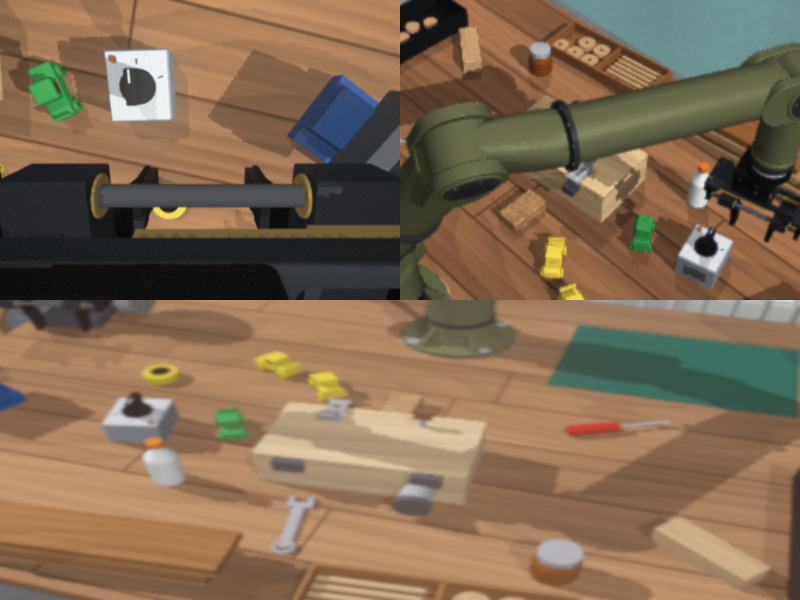

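The knob is back at rest, with its line along the rest mark at (127,75). The lid is shut, the hasp is down at (335,408) and the arm is clear. Handing in.

```bash
python3 -c "
from h import *
print(env.sign_off())"
```

```text
the job is handed in; nothing more can be done
None
```

The job is done and handed in at about 43 s on the robot's clock, well under the 210 s limit; handing in returned no verdict.

- **What I did:** I swung the hasp up, opened the lid to about 95° and stood both bare-wood toys in the box. I then shut the lid, swung the hasp flat and twisted the knob about 71° clockwise. The torque jumped from 0.2 to 1.0 N m there, which I took as the stop. I let the knob turn back in the grip and released it.
- **Toys:** Only two were present, the pickup and the van. Before I fetched it, the van turned out to have shifted about 4 cm; I located it again and then picked it up.
- **Last checks that agreed:** Before the lid closed, both toys stood on their wheels about 20 mm towards the robot from the box's middle and well inside its ends. In the final pictures the lid is shut, the hasp lies over the staple, the knob is back at its rest mark and the arm is clear.
- **Bystanders:** Glue, wrench, sander, jar and tape measured within about 3 mm of where they started. The driver's estimate moved about 2 cm, but its detected outline changed and nothing touched it. The network did not report the offcut in the last picture, though it is visible where it was.
- **Not measured:** Lid, hasp and knob angles were judged from pictures, tool heights and forces. The hasp network also returned nothing in the last picture, so I judged the hasp by eye.

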